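Pack the comparator's setting kit into its foam-lined case

TASK

Get the comparator's setting kit back into its wooden case: first push the half-raised lid right back past its balance point so that it stays open by itself, then put the brass ring (over its stub), the steel disc with the radial slots and the thicker gauge block each into the foam pocket cut for it, flat and fully down. The black ring, the plain disc and the thin gauge block belong to another job: leave them where they lie. Leave the lid open for the count.

Things in the scene. Friction and masses are not known exactly. Their poses are not given: they have to be found in the camera images.
- lid_edge (a point): Middle of the front edge of the wooden case's lid (205 wide, 35 deep, stands 62-70 deg open). x: to the hinge, a line 151 mm along x, 58 above the bench at the case's rear; y: along the edge; z: vertical when shut. Base 161x205x58, fixed. Balance at 77 deg: past 95 it drops back to its stop at 104, under 55 it falls shut, friction holds it between. Pushing this edge away takes under 1 N.
- ring_pocket: Round pocket, yellow floor, 50 mm wide, 5 deep, round a dark stub 14 wide, 5 above the foam: for the brass ring, whose underside then is 23 above the origin. Foam cell 62x61x28, fixed, top flush with the case rim (58 above bench). Origin: centre of its underside, below the pocket's middle, 30 above the bench; x to the hinge, z up. The 3 cells stand in a row along y, 62.5 apart, in any order.
- disc_pocket: Plain round pocket, yellow floor, 42 mm wide, 6 deep: for the slotted disc, whose underside then is 22 above the origin. Foam cell 62x61x28, fixed, top flush with the case rim (58 above bench). Origin: centre of its underside, below the pocket's middle, 30 above the bench; x to the hinge, z up. The 3 cells stand in a row along y, 62.5 apart, in any order.
- block_pocket: Rectangular pocket, yellow floor, 40 mm (x) by 26 (y), 8 deep: for the thick block, lying along x, its underside then 20 above the origin. Foam cell 62x61x28, fixed, top flush with the case rim (58 above bench). Origin: centre of its underside, below the pocket's middle, 30 above the bench; x to the hinge, z up. The 3 cells stand in a row along y, 62.5 apart, in any order.
- brass_ring: Thin-walled yellow brass ring, outer diameter 41 mm, bore over 30 mm, 10 mm high, lying flat, 45 g. Belongs in the case. Origin: centre of its underside, z up. Grasp across the outside.
- slotted_disc: Turned grey steel disc, diameter 32 mm, 14 mm high, with a ring of dark radial slots on its top face, 90 g. Belongs in the case. Origin: centre of its underside, z up.
- thick_block: The thicker of two plain steel gauge blocks, 30 mm (x) by 15 mm (y) by 18 mm high, 50 g. Belongs in the case. Origin: centre of its underside, z up; grasp across y.
- black_ring: Black steel setting ring, outer diameter 47 mm, 13 mm high. Look-alike that stays where it lies. Origin: centre of its underside.
- plain_disc: Turned grey steel disc, diameter 36 mm, 14 mm high, plain top with a small centre bore and no slots. Look-alike that stays where it lies. Origin: centre of its underside.
- thin_block: The thinner of the two steel gauge blocks, 30 mm (x) by 9 mm (y), only 7 mm high. Look-alike that stays where it lies. Origin: centre of its underside.
There are look-alikes about, which are no part of the job. Leave any orange look-alike of the slotted_disc alone.

How it is judged:
By the outcome, as a careful person would: the job done as asked, in the order asked, and still so for the second after the job is handed in, with the robot touching nothing.
It also fails if it takes over 88 s, if anything falls off the work surface, if the arm or the gripper's body presses on something with over 40 N, if the wrist force passes 120 N, or if a joint passes its speed limit or range.

ROBOT

A 6-joint arm with a two-finger parallel gripper is mounted at the origin on a cart in front of the work surface, level with it; the furniture and walls round the work are solid. World frame = base frame: x ahead of the robot, y to its left, z up, the work surface at z = 0. Lengths are in m, angles in rad, forces in N, time in s.
With the tool pointing down it reaches from about 0.375 to 0.975 m from the base axis. Payload 3.8 kg.
Tool frame: the origin (TCP) lies midway between the tips of the shut fingers; the grasp point (between the pads) lies 19 mm behind it; z points along the fingers, y is the line along which they close (so a half turn about z gives the same grasp; the last joint's range is limited). The gripper opens to 85 mm and grips with 20 to 120 N. Pads are 22 mm wide; open, the fingers measure 114 mm over their backs; the gripper's body (76 mm by 85 mm) begins 54 mm behind the grasp point. The pads swing forward as they close: fully open they stand 13 mm farther back than shut.
Start: joints at [1.189, 0.264, 1.604, -0, 1.274, -0.037], TCP at [0.228, 0.635, 0.231] pointing down, gripper open.
Joint ranges: [-2.63, 2.63], [-0.94, 2.18], [0.31, 2.57], [-1.31, 4.45], [0, 2.66], [-2.55, 2.55]. Speed limits (rad/s): [2.57, 2.57, 3.14, 3.14, 3.14, 3.14].

INTERFACE

Orientations are given as a rotation vector (axis times angle).
In Python, from station import env, kinematics, eyes, telemetry gives the robot as it stands. Calls block until the motion is done:
- env.goto(position, orientation): joint-space move of the TCP to a pose.
- env.move_l(position, rate=0.15, orientation=None): straight line of the TCP; orientation=None keeps the orientation; rate is the mean speed in m/s.
- env.movej(angles): joint-space move.
- env.gripper_open() and env.gripper_close(grasp_force=None): open the fingers fully, or close them until they stop; grasp_force is the grip in N (None keeps the last).
- env.hold(seconds).
- kinematics.solve_ik(position, orientation): joint angles nearest the present ones, or None.
- eyes.snapshot(name): name is "scene" or "top" or "wrist"; returns the picture (480x640x3 uint8, red, green, blue); there is no depth.
- eyes.camera_model(name): a dict with "fx", "fy", "cx", "cy" (pixels), "position" and "orientation" of the camera in the world. Camera axes: x right, y up, looking along -z (the intrinsics and any distortion apply to the point x, -y, -z); pixel columns grow to the right and rows downward; lengths in m; the calibration is good to about 2 mm. A picture is of the moment at which its call begins: read the wrist's pose just before it. camera_model takes no time and is no camera call; for the wrist camera it gives the pose at the moment of the call.
A pose or a line that the arm cannot do raises env.IKError and nothing moves.
- env.job_done(): hands the job in; it is judged then, once.
Readings, each from a call of its own:
- telemetry.read_time(): time.
- telemetry.read_joint_pos(): joint angles.
- telemetry.read_joint_velocities(): joint speeds.
- telemetry.read_tau(): joint torques, N m.
- telemetry.read_eef_pos(): TCP position.
- telemetry.read_orientation(): TCP orientation.
- telemetry.read_wrist_force(): force on the tool from outside, world axes, zero at the start.
- telemetry.read_torque(): the same for the moment, N m.
- telemetry.read_finger_gap(): opening from 0.0 (shut) to 1.0 (fully open).
- telemetry.read_grip_force(): force on a finger pad.
Only numpy, scipy, OpenCV 4.12 (cv2) and the standard library are available. Lean on these libraries where they do the work, as an engineer would, in place of code of your own. Each camera call takes 0.05 s, during which the arm holds its last target. There are 200 camera calls.

## Working session

There is one attempt and no reset: what is moved stays moved. The work goes in short steps, each a Python script; the robot and the scene stay as the last script left them, time stands still between calls to the robot, and variables do not carry over. Pictures are saved under pics/ and viewed, at most 14 in all, crops included, and the job is handed in when it is done.

```bash
mkdir -p pics; ls; python3 - <<'E'
from station import env, kinematics, eyes, telemetry
import cv2
for n in ("scene","top","wrist"):
    im=eyes.snapshot(n); cv2.imwrite(f"pics/{n}0.png",im[:,:,::-1]); print(n,eyes.camera_model(n))
print(telemetry.read_time(),telemetry.read_orientation())
E
```

```text
pics
scene {'fx': 567.7158658763917, 'fy': 567.7158658763917, 'cx': 310.6144543331365, 'cy': 241.9206871325763, 'position': array([0.1562138 , 0.23925077, 0.71227036]), 'orientation': array([ 0.31492468, -0.87433114, -2.32633006])}
top {'fx': 522.0819243850203, 'fy': 522.0819243850203, 'cx': 317.57216560728773, 'cy': 243.78284881469, 'position': array([ 0.33210135, -0.188541  ,  0.88861181]), 'orientation': array([ 0.1705064 , -0.16596248, -1.57619792])}
wrist {'fx': 343.38267928323137, 'fy': 343.38267928323137, 'cx': 318.4658539026569, 'cy': 236.01808656640299, 'position': array([0.16118027, 0.65865031, 0.37261261]), 'orientation': array([-0.24638712, -0.16722029,  1.21660128])}
0.15 [-5.38845253e-01 -3.09467408e+00  2.69888051e-03]
```

View pics/scene0.png

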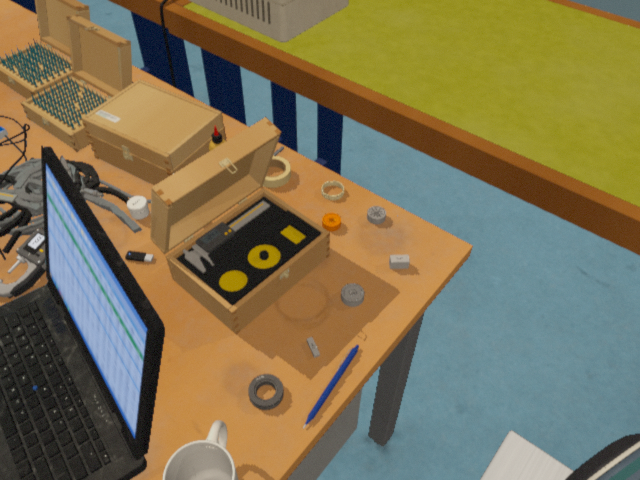

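View pics/top0.png

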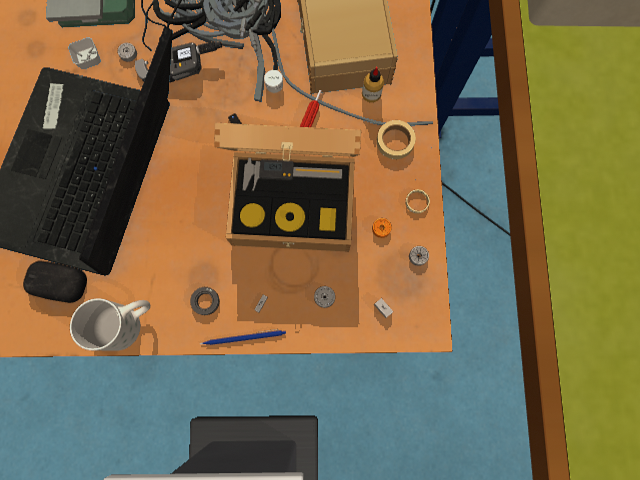

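The top view has +x up and −y to the right. 
- Rings: (417,201) is thin-walled and brass. (396,138) is larger, probably tape. (205,300) is black.
- Discs: the grey ones are at (418,256) and (325,297), and the orange one is at (382,228).
- Blocks: (383,308) is the thick one and (261,303) the thin one.
- Pockets: disc at (252,215), ring at (290,216), block at (327,219).

Next I'll enlarge the discs and ring from both views and locate everything.

```bash
cat > h.py <<'E'
import numpy as np, cv2
from scipy.spatial.transform import Rotation as R
def ray(cm,px):
    d=np.array([(px[0]-cm['cx'])/cm['fx'],-(px[1]-cm['cy'])/cm['fy'],-1.])
    return np.array(cm['position']),R.from_rotvec(cm['orientation']).apply(d)
def onz(cm,px,z):
    o,d=ray(cm,px); return o+d*(z-o[2])/d[2]
def tri(c1,p1,c2,p2):
    A=[];o=[]
    (o1,d1),(o2,d2)=ray(c1,p1),ray(c2,p2)
    s=np.linalg.lstsq(np.c_[d1,-d2],o2-o1,rcond=None)[0]
    a,b=o1+s[0]*d1,o2+s[1]*d2
    return (a+b)/2,np.linalg.norm(a-b)
def proj(cm,p):
    c=R.from_rotvec(cm['orientation']).inv().apply(np.array(p)-cm['position'])
    return np.array([cm['cx']+cm['fx']*c[0]/-c[2],cm['cy']-cm['fy']*c[1]/-c[2]])
E
python3 - <<'E'
from h import *
from station import eyes
T=cv2.imread('pics/top0.png');S=cv2.imread('pics/scene0.png')
def crop(im,c,r=20): return cv2.resize(im[c[1]-r:c[1]+r,c[0]-r:c[0]+r],(200,200),interpolation=cv2.INTER_CUBIC)
row=lambda im,L:np.hstack([crop(im,c) for c in L])
cv2.imwrite('pics/m.png',np.vstack([row(T,[(418,256),(325,297),(417,201),(383,308)]),row(S,[(377,215),(353,294),(333,190),(399,262)])]))
ct,cs=eyes.camera_model('top'),eyes.camera_model('scene')
def yel(im):
    h=cv2.cvtColor(im,cv2.COLOR_BGR2HSV); m=cv2.inRange(h,(22,150,120),(33,255,255))
    n,_,st,ce=cv2.connectedComponentsWithStats(m)
    return [(st[i].tolist(),ce[i].round(1)) for i in range(1,n) if 80<st[i][4]<3000]
for q in yel(T): print('T',q,onz(ct,q[1],.052).round(4))
for q in yel(S): print('S',q,onz(cs,q[1],.052).round(4))
for n,a,b,z in [('disc1',(418,256),(377,215),.014),('disc2',(325,297),(353,294),.014),('ring',(417,201),(333,190),.01),('block',(383,308),(399,262),.018),('black',(205,300),(266,391),.013),('thin',(261,303),(313,347),.007),('lid near-right corner?',(361,135),(279,128),.2),('lid left',(216,126),(152,183),.2),('orange',(382,228),(332,221),.014)]:
    print(n,*[v if np.isscalar(v) else v.round(4) for v in tri(ct,a,cs,b)],onz(ct,a,z).round(4),onz(cs,b,z).round(4))
E
```

```text
T ([240, 203, 25, 24, 441], array([251.9, 214.6])) [ 0.5648 -0.0787  0.052 ]
T ([275, 203, 30, 28, 583], array([289.5, 216.5])) [ 0.5608 -0.1411  0.052 ]
T ([319, 208, 17, 22, 336], array([327.2, 218.6])) [ 0.5564 -0.2036  0.052 ]
S ([281, 226, 24, 18, 233], array([292.5, 234.3])) [ 0.5555 -0.2032  0.052 ]
S ([248, 245, 32, 24, 522], array([263.6, 256.5])) [ 0.5602 -0.1412  0.052 ]
S ([219, 270, 28, 22, 449], array([232.7, 280.5])) [ 0.5646 -0.079   0.052 ]
disc1 [ 0.4996 -0.3598  0.0059] 0.0013011759732725883 [ 0.4987 -0.358   0.014 ] [ 0.4951 -0.3532  0.014 ]
disc2 [ 0.4316 -0.1986  0.0059] 0.00010695765045235809 [ 0.4306 -0.1985  0.014 ] [ 0.4285 -0.1935  0.014 ]
ring [ 0.5988 -0.3639  0.0031] 0.001724216467627426 [ 0.5975 -0.3622  0.01  ] [ 0.5936 -0.3583  0.01  ]
block [ 0.4118 -0.296   0.0058] 2.5827126658371967e-05 [ 0.4107 -0.2945  0.018 ] [ 0.4074 -0.2868  0.018 ]
black [0.4285 0.0045 0.0045] 0.0012971983081980882 [0.4281 0.0029 0.013 ] [0.4246 0.0071 0.013 ]
thin [ 0.4229 -0.0899  0.001 ] 0.0006017968533794056 [ 0.4226 -0.0905  0.007 ] [ 0.4204 -0.0873  0.007 ]
lid near-right corner? [ 0.6317 -0.2548  0.1945] 0.018344894559069447 [ 0.6383 -0.2506  0.2   ] [ 0.6163 -0.2507  0.2   ]
lid left [ 0.6489 -0.0473  0.2176] 0.005140799536823828 [ 0.6547 -0.0451  0.2   ] [ 0.6696 -0.0568  0.2   ]
orange [ 0.5504 -0.2995  0.0065] 8.748018014823493e-05 [ 0.5486 -0.2986  0.014 ] [ 0.5462 -0.2938  0.014 ]
```

View pics/m.png

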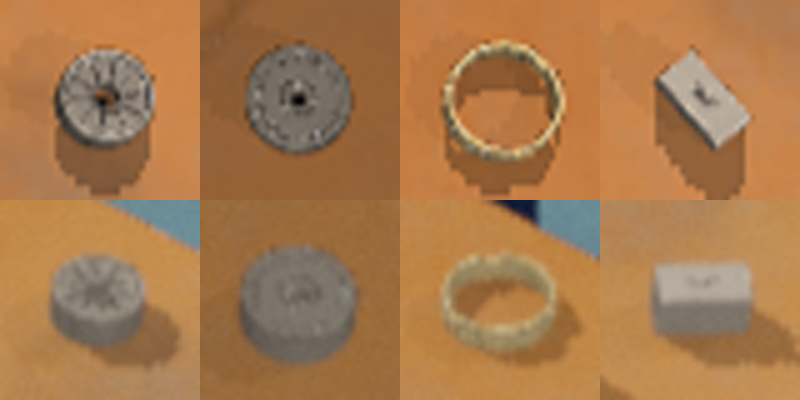

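```bash
python3 - <<'E'
import cv2
T=cv2.imread('pics/top0.png');cv2.imwrite('pics/c.png',cv2.resize(T[105:265,200:400],(800,640),interpolation=cv2.INTER_CUBIC)[:600])
E
```

```text
(no output)
```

View pics/c.png

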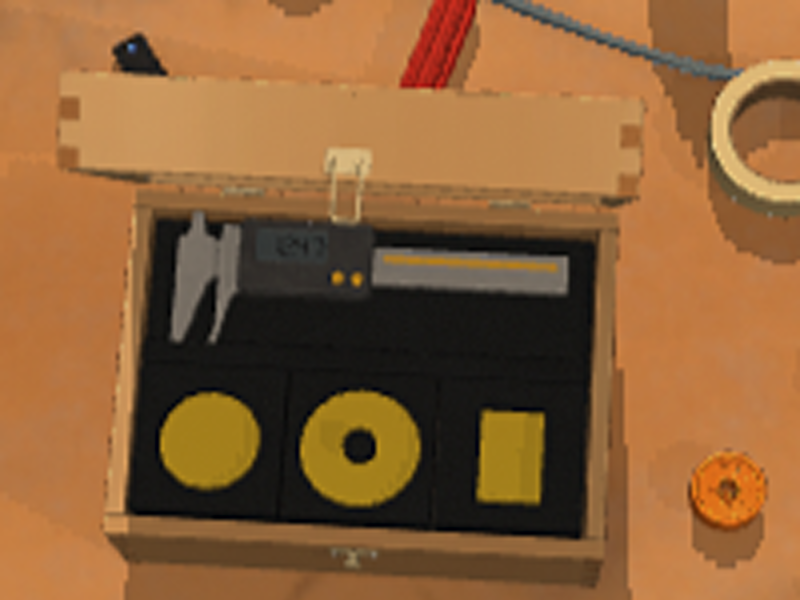

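Slotted disc: (418,256). It has radial slots and measures about 32 mm; the disc at (325,297) is wider (about 35 mm) and has no slots. Ring: (418,201), thin brass, 24 px or about 40 mm. Thick block: (383,308), with clear height and a top face of about 30 mm. The pocket spacing comes out at 62.6 mm against 62.5 expected, and the two views agree to within 1 mm.

```bash
cat >> h.py <<'E'
def ori(a):  # tool down, closing line (tool y) at world angle a
    y=np.array([np.cos(a),np.sin(a),0]); z=np.array([0,0,-1.]); x=np.cross(y,z)
    return R.from_matrix(np.c_[x,y,z]).as_rotvec()
def best(kin,p,a):
    c=[]
    for b in (a,a+np.pi):
        q=kin.solve_ik(p,ori(b))
        if q is not None: c.append((abs(q[5]),b,q))
    return min(c,key=lambda t:t[0])
E
python3 - <<'E'
from h import *
from station import eyes,kinematics
ct,cs=eyes.camera_model('top'),eyes.camera_model('scene')
for n,a,b,z in [('disc',(419,255),(376.6,211),.014),('ring',(417.8,201),(332.8,185.6),.01),('block',(383.6,308),(399.4,258.4),.018)]:
    print(n,onz(ct,a,z).round(4),onz(cs,b,z).round(4))
c=[onz(ct,(363+(x-600)/5,288+y/5),.018) for x,y in [(690,50),(748,117),(716,147),(657,87)]]
for i in range(4): d=c[(i+1)%4]-c[i]; print(np.linalg.norm(d[:2]).round(4),np.degrees(np.arctan2(d[1],d[0])).round(1))
print(np.mean(c,0))
P=lambda x,y,z:onz(ct,(200+x/4,105+y/4),z).round(4)
print('front rim',P(105,515,.058),P(605,540,.058),'rear',P(345,198,.058))
print('lid edge',P(60,170,.196),P(615,200,.196))
for p,a in [((.6,-.1,.18),1.5),((.6,-.364,.004),.66),((.5,-.36,.007),-.7),((.41,-.294,.01),.7),((.5564,-.2036,.06),1.5)]:
    t=best(kinematics,p,a); print(t[1],np.round(t[2],2))
E
```

```text
disc [ 0.5004 -0.3598  0.014 ] [ 0.5011 -0.3606  0.014 ]
ring [ 0.5975 -0.3636  0.01  ] [ 0.6009 -0.3671  0.01  ]
block [ 0.4107 -0.2955  0.018 ] [ 0.411  -0.2934  0.018 ]
0.029 -140.7
0.0147 131.6
0.0275 43.2
0.0167 -43.2
[ 0.41068313 -0.29543548  0.018     ]
front rim [ 0.5312 -0.038   0.058 ] [ 0.5182 -0.2422  0.058 ] rear [ 0.6677 -0.136   0.058 ]
lid edge [ 0.6238 -0.0438  0.196 ] [ 0.61   -0.2399  0.196 ]
4.641592653589793 [-0.21  0.18  1.81 -0.    1.16  1.44]
0.66 [-0.58  0.52  1.71 -0.    0.92 -1.24]
-0.7 [-0.66  0.38  1.91 -0.    0.85  0.04]
0.7 [-0.67  0.2   2.15  0.    0.8  -1.37]
4.641592653589793 [-0.39  0.27  1.94 -0.    0.93  1.25]
```

```bash
cat >> h.py <<'E'
C=np.array([.5604,-.1411]); EX=np.array([.9978,-.067]); EY=np.array([.067,.9978])
case=lambda u,v,z: np.r_[C+u*EX+v*EY,z]
E
python3 - <<'E'
from h import *
from station import env,kinematics,eyes,telemetry as t
env.gripper_close(20)
env.move_l([.228,.635,.40],rate=.3)
a=np.arctan2(EY[1],EY[0])
p=case(0,.035,.36); b=best(kinematics,p,a)[1]
env.goto(p,ori(b)); env.move_l(case(0,.035,.178),rate=.2)
f0=t.read_wrist_force()
for u in np.arange(.02,.146,.01):
    env.move_l(case(u,.035,.178),rate=.08)
    f=t.read_wrist_force()-f0; print(u.round(3),f.round(1))
    if np.linalg.norm(f)>8: break
env.move_l(case(0.02,.035,.178),rate=.15)
env.move_l(case(0.0,.035,.30),rate=.25)
print(t.read_time())
for n in("scene","top"): cv2.imwrite(f'pics/{n}1.png',eyes.snapshot(n)[:,:,::-1])
E
python3 -c "
import cv2,numpy as np
a=cv2.imread('pics/scene1.png')[80:330,120:440];b=cv2.imread('pics/top1.png')[80:330,150:470]
cv2.imwrite('pics/m1.png',np.hstack([a,b]))"
```

```text
0.02 [-0.2 -1.5 -1.1]
0.03 [-0.6 -0.9 -0.3]
0.04 [ 1.1 -0.  -0.3]
0.05 [-1.2 -1.4 -0.6]
0.06 [ 0.5 -0.9 -0.2]
0.07 [ 0.1 -0.5 -0.7]
0.08 [-0.4 -0.5 -1.1]
0.09 [-0.9 -1.1 -0.6]
0.1 [-1.3 -1.2 -0. ]
0.11 [-0.6 -0.5 -0.8]
0.12 [-0.4 -1.1  0.2]
0.13 [ 0.3 -1.  -0.6]
0.14 [-14.8  -0.1   7.3]
10.8417
```

View pics/m1.png

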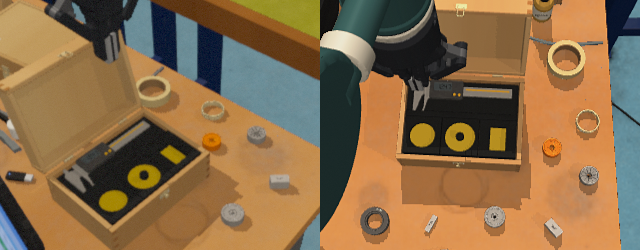

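The lid now leans back against its stop and stays open with the arm clear of it. Next is the thick block.

```bash
cat >> h.py <<'E'
def pick(p,a,force):
    from station import env,kinematics,telemetry as t
    p=np.array(p); b=best(kinematics,p,a)[1]; up=np.r_[p[:2],.17]
    env.goto(up,ori(b)); env.move_l(p+[0,0,.03],rate=.25); env.move_l(p,rate=.06)
    env.gripper_close(force); print('gap',t.read_finger_gap(),'grip',t.read_grip_force(),t.read_eef_pos())
    env.move_l(up,rate=.2); print('gap lifted',t.read_finger_gap(),t.read_time())
E
python3 - <<'E'
from h import *
from station import env,kinematics,eyes,telemetry as t
env.gripper_open()
pick((.4108,-.295,.010),np.radians(132.5),40)
cv2.imwrite('pics/w2.png',eyes.snapshot('wrist')[:,:,::-1])
E
```

```text
gap 0.16130758702098966 grip 39.95775282382965 [ 0.41107245 -0.29521964  0.01032762]
gap lifted 0.1582819999119799 15.7833
```

View pics/w2.png

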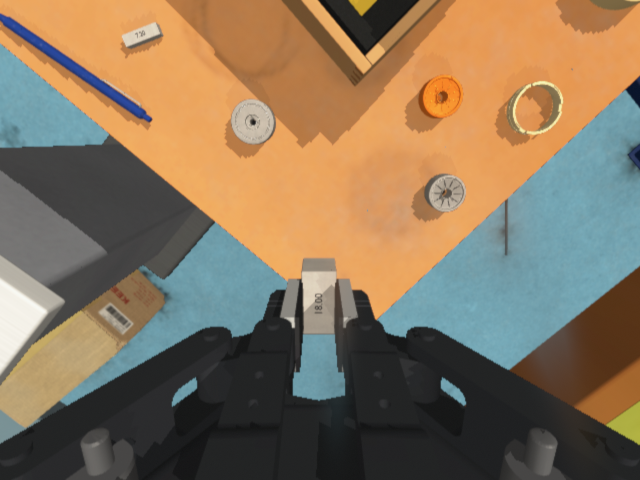

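The block marked 18.00 is held squarely between the pads. Before placing it, I'll check how far it sits off centre along its length, using its top face (319, rows 278–333).

```bash
python3 - <<'E'
from h import *
from station import env,kinematics,eyes,telemetry as t
cw=eyes.camera_model('wrist'); e=t.read_eef_pos(); Rt=R.from_rotvec(t.read_orientation())
for r in (278,333): print(Rt.inv().apply(onz(cw,(319,r),e[2]+.008)-e).round(4))
E
```

```text
[ 0.0121 -0.0003 -0.008 ]
[-0.0143 -0.0003 -0.008 ]
```

```bash
cat >> h.py <<'E'
def place(p,a,shot=None):
    from station import env,kinematics,eyes,telemetry as t
    p=np.array(p); b=best(kinematics,p,a)[1]; up=p+[0,0,.08]
    env.goto(up,ori(b)); f0=t.read_wrist_force()
    env.move_l(p+[0,0,.02],rate=.2); env.move_l(p,rate=.05)
    print('dF',(t.read_wrist_force()-f0).round(1),t.read_eef_pos().round(4))
    env.gripper_open(); env.move_l(up,rate=.2)
    if shot: cv2.imwrite(f'pics/{shot}.png',eyes.snapshot('wrist')[:,:,::-1])
    print(t.read_time())
E
python3 - <<'E'
from h import *
aY=np.arctan2(EY[1],EY[0])
place(case(0,-.0625,.061),aY,'w3')
pick((.5007,-.3602,.007),np.radians(-40),40)
E
```

```text
dF [-0.3 -0.8  0.4] [ 0.5561 -0.2033  0.0608]
19.1417
gap 0.34801274143829003 grip 39.333357252180576 [ 0.5009403  -0.36036325  0.0075976 ]
gap lifted 0.34844141568253834 23.125
```

View pics/w3.png

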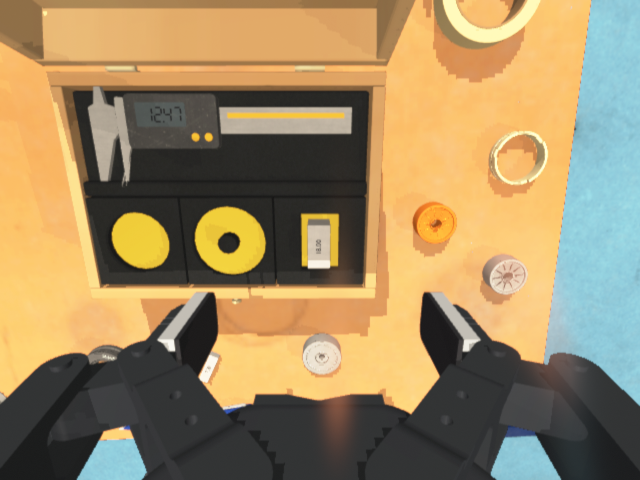

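The block lies inside its pocket at (319,242), with yellow floor showing all round it. The slotted disc is held (gap 0.348, about 30 mm). Next I'll place it and pick up the ring.

```bash
python3 - <<'E'
from h import *
place(case(0,.0625,.0606),np.radians(-40),'w4')
pick((.599,-.365,.0037),np.radians(38),25)
E
```

```text
dF [-0.1 -1.6 -0.5] [ 0.5644 -0.0786  0.0604]
26.425
gap 0.4552659486377407 grip 25.229770633159205 [ 0.59929837 -0.3652051   0.00437081]
gap lifted 0.45662258771884967 30.8
```

View pics/w4.png

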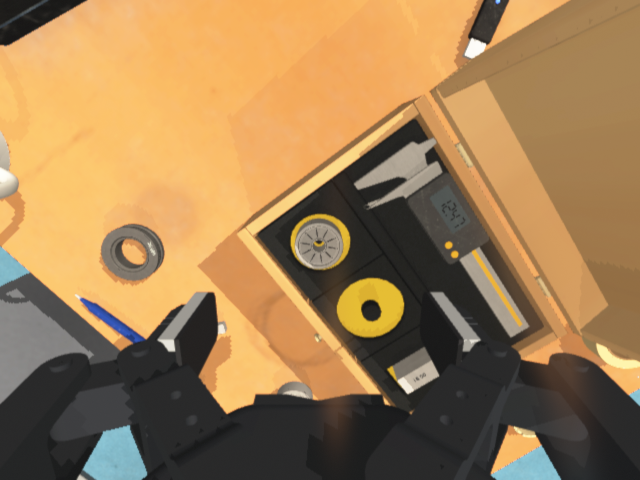

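The disc sits in its pocket (320,243), and the ring is gripped (gap 0.456, about 39 mm). Next I'll place the ring and check all three.

```bash
python3 - <<'E'
from h import *
from station import env,eyes
place(case(0,0,.0586),np.radians(38),'w5')
env.move_l(case(-.12,0,.30),rate=.25)
w=eyes.snapshot('wrist')[:,:,::-1]; t=eyes.snapshot('top')[:,:,::-1]; s=eyes.snapshot('scene')[:,:,::-1]
z=lambda i:cv2.resize(i,(400,300),interpolation=cv2.INTER_CUBIC)
cv2.imwrite('pics/f.png',np.vstack([np.hstack([z(w),z(cv2.imread('pics/w5.png'))]),np.hstack([z(t[150:285,210:390]),z(s[190:325,160:340])])]))
E
```

```text
dF [ 0.2  0.2 -0.9] [ 0.5602 -0.141   0.0584]
33.8417
```

View pics/f.png

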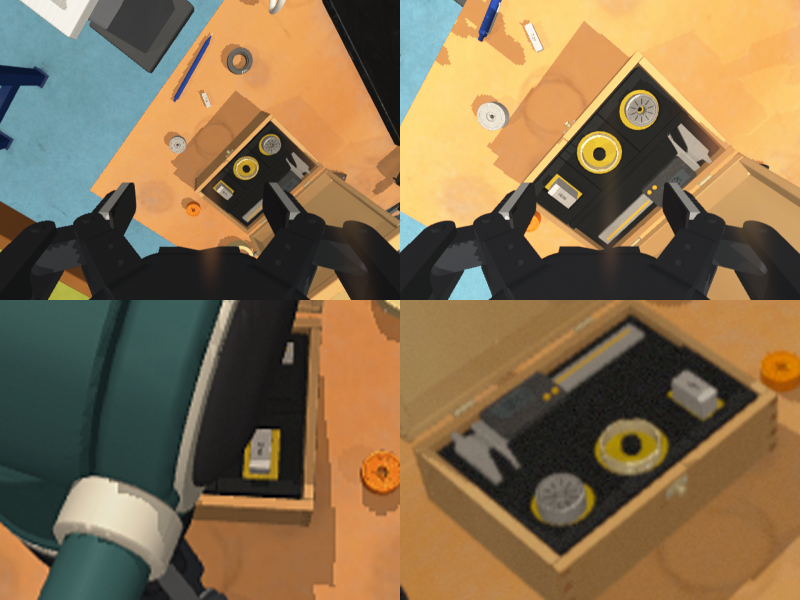

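All three look seated. I'll check flatness and centring with one enlargement.

```bash
python3 -c "
import cv2
w=cv2.imread('pics/w5.png');cv2.imwrite('pics/z.png',cv2.resize(w[120:350,200:440],(626,600),interpolation=cv2.INTER_CUBIC))"
```

```text
(no output)
```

View pics/z.png

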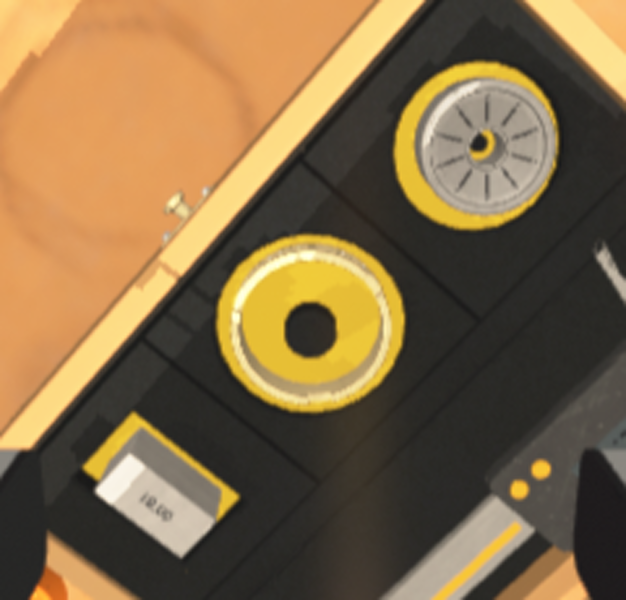

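The ring surrounds the stub concentrically, and yellow floor shows around the disc and block apart from height parallax. All three lie flat, so I'll hand the job in.

```bash
python3 -c "
from station import env
print(env.job_done())"
```

```text
the job is handed in; nothing more can be done
None
```

The job is handed in: the lid is open against its stop, the brass ring, slotted disc and thick block each look flat in their pockets in the final pictures, and I left the look-alikes alone; about 34 s of the 88 s had gone when the ring was placed.

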